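# Return four lab containers to their matching ring stands

### The arm

A 6-joint arm with a two-finger parallel gripper is mounted at the origin on a cart in front of the work surface, level with it; the furniture and walls round the work are solid. World frame = base frame: x ahead of the robot, y to its left, z up, the work surface at z = 0. Lengths are in mm, angles in rad, forces in N, time in s.
With the tool pointing down it reaches from about 275 to 750 mm from the base axis. Payload 10.2 kg.
Tool frame: the origin (TCP) lies midway between the tips of the shut fingers; the grasp point (between the pads) lies 19 mm behind it (ctrl.tcp_to_grasp is the z of the grasp point in the tool frame, in mm); z points along the fingers, y is the direction in which the jaws open and shut (so a half turn about z gives the same grasp; the last joint's range is limited). The gripper opens to 85 mm and grips with 20 to 120 N. Pads are 22 mm wide; open, the fingers measure 114 mm over their backs; the gripper's body (76 mm by 85 mm) begins 54 mm behind the grasp point. The pads swing forward as they close: fully open they stand 13 mm farther back than shut.
Start: joints at [0.929, 0.313, 1.498, -0, 1.331, -0.223], TCP at [213.512, 479.629, 231.294] pointing down, gripper open.
Joint ranges: [-2.94, 2.94], [-0.97, 2.17], [0.19, 2.56], [-1.23, 4.37], [0.02, 3.11], [-2.88, 2.88]. Speed limits (rad/s): [2.39, 2.39, 3.01, 3.14, 3.14, 3.14].

### API

Orientations are given as a unit quaternion [w, x, y, z].
In Python, from rig import sensors, capture, order, ctrl gives the robot as it stands. The module is installed in compiled form; this text tells all that it offers.
- The arm moves only by the tool play_rows, never from a script. Its argument "deltas" is a list of rows, each a list of 7 numbers: the shift along the world's x, y, z in units of 40 mm (1.0 is 40 mm), then the turn, a rotation vector about the world's x, y, z in units of 6 degrees (1.0 is 6 degrees), then the opening, from -1 (shut) to 1 (fully open). A call has 1 to 8 rows; each row shifts and turns the commanded pose from where the row before left it; what a row does not reach is not made up. A row lasts 1/12 s, in which the tool goes at most 41.7 mm and 7.16 degrees, less where a joint would pass 70% of its speed; a pose out of reach is approached as far as the arm can. A call is refused whole if a number of a shift passes 1 or a number of a turn 1, either way. A call with a gripper value outside its range is refused whole. The fingers move at their own pace and stop on an object; "squeeze" is the grip in N (left out, the last holds). Time passes only in rows, so rows that do not move let the fingers close. It gives the time, the measured TCP pose, the force and the opening at its end, in the units of the state.
- sensors.sense(): the state, without advancing time (a new reading comes with each control period).
- capture(name): name is "scene" or "side" or "wrist"; returns a dict with "pixels" (420x560x3 uint8, red, green, blue), "z_map" (420x560 float32, mm along the optical axis (not along the pixel's ray), 0 where there is no reading), "fx", "fy", "cx", "cy" (pixels), "eye" and "rotation" of the camera in the world; the wrist camera has in their place "tool_from_camera" (4x4, takes a point from camera to tool coordinates, whose origin is the TCP and whose axes are the flange's). Camera axes: x right, y down, z forward; pixel columns grow to the right and rows downward; lengths in mm; the calibration is good to about 2 mm. The wrist camera is an equidistant fisheye: a pixel r from the principal point sees the ray r / f radians off the axis. A picture is of the moment at which its call begins: read the wrist's pose just before it.
- order.finish_job(): hands the job in, once; it reports no verdict.
The state is a dict: "time_s": time; "joints": joint angles; "dq": joint speeds; "tau": joint torques, N m; "eef_pos": TCP position; "ee_rot": TCP orientation; "force": force on the tool from outside, world axes, zero at the start; "wrist_torque": the same for the moment, N m; "grip_width": opening from 0.0 (shut) to 1.0 (fully open).
Only numpy, scipy, OpenCV 4.12 (cv2) and the standard library are available. Lean on these libraries where they do the work, as an engineer would, in place of code of your own. Each camera call takes 0.05 s, during which the arm holds its last target. There are 200 camera calls.

### The job

Tidy the bench: put each of the four capped containers upright into the ring stand made for it, the widest container into the widest ring and so on down to the smallest bottle into the narrowest ring, each standing flat on the stand's floor. Set them down gently without dropping or knocking over any of them, let go of them all, and leave the empty beaker standing where it is.

Things in the scene. Friction and masses are not known exactly. Their poses are not given: they have to be found in the camera images.
- wide_bottle: glass bottle with orange screw cap, the widest of the four containers: body diameter 60, total height 118; the cap, diameter 40, spans heights 94 to 118: grasp it there. Loose, upright, 0.10 to 0.20 kg. Origin at the centre of its underside, z up along its axis. Sizes in mm.
- medium_bottle: bottle with blue screw cap, second widest: body diameter 48, total height 109; the cap, diameter 42, spans heights 86 to 109: grasp it there. Loose, upright, 0.08 to 0.16 kg. Origin at the centre of its underside, z up along its axis. Sizes in mm.
- long_tube: slender centrifuge tube with blue screw cap, standing on its flat foot, the tallest: foot diameter about 29, cap diameter 35 (its width seen from above), total height 128; the cap spans heights 114 to 128: grasp it there. Loose, upright, 0.02 to 0.045 kg. Origin at the centre of its underside, z up along its axis. Sizes in mm.
- small_bottle: small sample bottle with black cap, the smallest: body diameter 25, total height 76; the cap, diameter 20, spans heights 64 to 76: grasp it there. Loose, upright, 0.02 to 0.045 kg. Origin at the centre of its underside, z up along its axis. Sizes in mm.
- stand_74: the stand with the widest ring, for the wide bottle: grey square base 100 x 100, 3 thick, fixed to the worktop, carrying a round ring of inner diameter 74 and outer diameter 84, whose rim is 12 above the worktop; inside it a dark flat rubber floor 4 above the worktop. Origin on the worktop at the ring's centre, z up. Sizes in mm.
- stand_62: the stand with the second widest ring, for the medium bottle: grey square base 88 x 88, 3 thick, fixed to the worktop, carrying a round ring of inner diameter 62 and outer diameter 72, whose rim is 12 above the worktop; inside it a dark flat rubber floor 4 above the worktop. Origin on the worktop at the ring's centre, z up. Sizes in mm.
- stand_49: the stand with the third widest ring, for the long tube: grey square base 75 x 75, 3 thick, fixed to the worktop, carrying a round ring of inner diameter 49 and outer diameter 59, whose rim is 12 above the worktop; inside it a dark flat rubber floor 4 above the worktop. Origin on the worktop at the ring's centre, z up. Sizes in mm.
- stand_39: the stand with the narrowest ring, for the small bottle: grey square base 65 x 65, 3 thick, fixed to the worktop, carrying a round ring of inner diameter 39 and outer diameter 49, whose rim is 12 above the worktop; inside it a dark flat rubber floor 4 above the worktop. Origin on the worktop at the ring's centre, z up. Sizes in mm.
- beaker_0: empty glass beaker, 62 x 56, 70 high, standing upright among the containers; it belongs to no stand and stays where it is. Loose. Origin at the centre of its underside. (Surroundings: left of and behind it, over y > 0.13, x > 0.45, gas taps project from the wall beam at heights from about 0.4 m, and the beam itself overhangs everything beyond x = 0.61 from that height up; a wrist above the gripper can strike them, so approach and swing across near the robot.) Sizes in mm.
Things that resemble listed ones, but are neither listed nor needed, are in the scene too. Leave any blue look-alike of the stand_74 alone.

How it is judged (in metres and radians):
At the end, for the whole second after the job is handed in: Each container stands upright (within 0.08 rad) inside the ring of its own stand, resting on its floor (underside below 7.5 mm above the worktop, axis within 12 mm of the ring's centre), released and at rest; the beaker upright and within 30 mm of where it stood (horizontal distance between wide_bottle and stand_74 below 0.012 m and z of wide_bottle in the frame of stand_74 between 0 and 0.0075 m and angle between each of wide_bottle, medium_bottle, long_tube, small_bottle's own z axis and vertical below 0.08 rad and linear speed of each of wide_bottle, medium_bottle, long_tube, small_bottle below 0.02 m/s and contact force between each of wide_bottle, medium_bottle, long_tube, small_bottle and the fingers below 0.05 N and horizontal distance between medium_bottle and stand_62 below 0.012 m and z of medium_bottle in the frame of stand_62 between 0 and 0.0075 m and horizontal distance between long_tube and stand_49 below 0.012 m and z of long_tube in the frame of stand_49 between 0 and 0.0075 m and horizontal distance between small_bottle and stand_39 below 0.012 m and z of small_bottle in the frame of stand_39 between 0 and 0.0075 m and distance of beaker_0 from where it was at the start of the episode below 0.03 m and angle between beaker_0's own z axis and vertical below 0.1 rad); the robot touches nothing.
It fails at once if a container or the beaker is knocked over (tilted beyond 0.6 rad) (angle between any of wide_bottle, medium_bottle, long_tube, small_bottle, beaker_0's own z axis and vertical above 0.6 rad).
It fails at once if a container is dropped (falls free of the fingers faster than 0.6 m/s, a drop of about 2 cm) ((linear speed of wide_bottle above 0.6 m/s and contact force between wide_bottle and the fingers below 0.05 N) or (linear speed of medium_bottle above 0.6 m/s and contact force between medium_bottle and the fingers below 0.05 N) or (linear speed of long_tube above 0.6 m/s and contact force between long_tube and the fingers below 0.05 N) or (linear speed of small_bottle above 0.6 m/s and contact force between small_bottle and the fingers below 0.05 N)).
It fails at once if the beaker is pushed or carried more than 30 mm (distance of beaker_0 from where it was at the start of the episode above 0.03 m).
It also fails if it takes over 128 s, if anything falls off the work surface, if the arm or the gripper's body presses on something with over 40 N, if the wrist force passes 120 N, or if a joint passes its speed limit or range.

## Working session

There is one attempt and no reset: what is moved stays moved. The work goes in short steps, Python scripts to look and compute and a tool call to move; the robot and the scene stay as the last step left them, time stands still between calls to the robot, and variables do not carry over. Pictures are saved under pics/ and viewed, about 12 in all and at most 16, crops included, and the job is handed in when it is done.

Besides the shell and the picture viewer there is one more tool, called after "Request:" in YAML: its name, and indented under it one key for each argument. play_rows: Moves the arm, as the interface text tells. Its arguments: {"type":"object","properties":{"deltas":{"type":"array","items":{"type":"array","items":{"type":"number"}}},"squeeze":{"type":"number"}},"required":["deltas"]}

```bash
mkdir -p pics
cat > h.py <<'E'
import numpy as np,cv2
from rig import sensors,capture,order,ctrl
def cloud(c):
    z=c['z_map'];v,u=np.indices(z.shape)
    p=np.stack([(u-c['cx'])/c['fx']*z,(v-c['cy'])/c['fy']*z,z],-1)
    return p@np.array(c['rotation']).T+np.array(c['eye'])
E
python3 - <<'E'
from h import *
s=sensors.sense();print(s)
for n in('scene','side'):
    c=capture(n);cv2.imwrite(f'pics/{n}0.png',cv2.resize(c['pixels'][...,::-1],None,fx=1.4,fy=1.4));np.save(f'{n}.npy',c,allow_pickle=True);print(n,c['eye'],c['rotation'],c['fx'],c['cx'],c['cy'],(c['z_map']>0).mean())
E
```

```text
{'time_s': 0.0, 'joints': array([ 9.28581720e-01,  3.13502246e-01,  1.49847589e+00,  1.32729824e-05,
        1.33099902e+00, -2.23373935e-01]), 'dq': array([ 1.74371736e-03,  2.09296725e-03, -3.30842774e-03,  8.68466612e-04,
       -3.18909823e-05, -2.33830528e-04]), 'tau': array([-4.67641057e-04, -4.12269151e+01, -2.59746140e+01, -1.77262846e-04,
        4.06542735e-03, -3.00942759e-05]), 'eef_pos': array([213.34852913, 479.40049195, 230.69373878]), 'ee_rot': array([-2.96187643e-04,  2.07894432e-01,  9.78151024e-01, -6.25720508e-04]), 'force': array([-0.04369661, -0.2499752 , -0.25952267]), 'wrist_torque': array([ 0.03781693, -0.00229373, -0.01805357]), 'grip_width': 0.9970241658456394}
scene [  50.21275092 -663.90735647  719.43267045] [-0.34878461  0.87188556 -0.32223683  0.11970086] 407.06834761625254 282.05191874555504 206.57971110597873 0.9959013605442177
side [  420.73109037 -1133.43492845   875.68995004] [-0.40866339  0.91226107 -0.02774419  0.0020573 ] 544.9266655930717 278.9954436763224 202.5084000502403 0.9960289115646258
```

View pics/scene0.png

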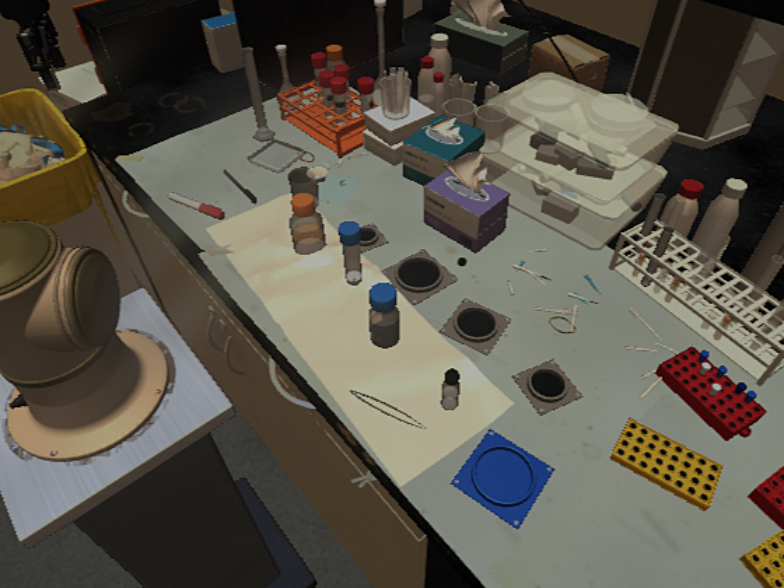

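View pics/side0.png

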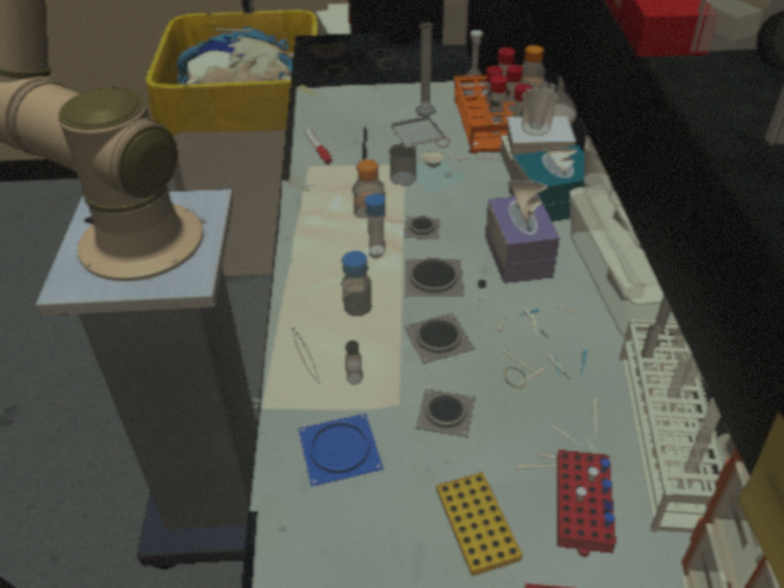

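The scene view shows caps at orange (302,205), tube blue (348,230), medium blue (383,293) and black (452,376). The grey rings sit at (420,272), (475,323), (547,385) and (367,236), the narrowest partly hidden. The beaker is at (302,182), and the blue decoy at (503,475). The side view agrees.

```bash
cat >> h.py <<'E'
from scipy.spatial.transform import Rotation as R
def cloud(c):
    z=c['z_map'];v,u=np.indices(z.shape)
    p=np.stack([(u-c['cx'])/c['fx']*z,(v-c['cy'])/c['fy']*z,z],-1)
    q=np.array(c['rotation']);return R.from_quat(q[[1,2,3,0]]).apply(p.reshape(-1,3)).reshape(p.shape)+np.array(c['eye'])
def ray(c,u,v,h):
    q=np.array(c['rotation']);d=R.from_quat(q[[1,2,3,0]]).apply([(u-c['cx'])/c['fx'],(v-c['cy'])/c['fy'],1]);e=np.array(c['eye']);return (e+d*(h-e[2])/d[2])[:2]
E
python3 - <<'E'
from h import *
caps=dict(wide=((302,205),(367,167),118),tube=((348,230),(375,200),128),med=((383,293),(354,260),109),small=((452,376),(352,347),76))
rings=dict(s74=((420,272),(433,275)),s62=((475,323),(438,336)),s49=((547,385),(446,409)),s39=((367,236),(422,225)))
for i,n in enumerate(('scene','side')):
    c=np.load(n+'.npy',allow_pickle=True).item();P=cloud(c);hsv=cv2.cvtColor(c['pixels'],cv2.COLOR_RGB2HSV)
    for k,v in caps.items():
        u0,v0=np.array(v[i])/1.4;h=v[2];a=ray(c,u0,v0,h-5)
        m=(np.hypot(P[...,0]-a[0],P[...,1]-a[1])<32)&(abs(P[...,2]-h)<4)
        p=P[m]; print(n,k,'ray',a.round(),'n',len(p),'mid',((p[:,:2].max(0)+p[:,:2].min(0))/2).round(1) if len(p) else 0,'ext',np.ptp(p,0).round() if len(p) else 0,'z',p[:,2].mean().round(1) if len(p) else 0)
    for k,v in rings.items():
        u0,v0=np.array(v[i])/1.4;a=ray(c,u0,v0,4)
        dk=((hsv[...,2]<60)).astype(np.uint8)
        nl,lab,st,cen=cv2.connectedComponentsWithStats(dk)
        l=lab[int(v0),int(u0)];m=lab==l
        p=P[m]; print(n,k,'ray',a.round(),'V',hsv[int(v0),int(u0)],'dark n',m.sum(),'mid',((p.max(0)+p.min(0))/2).round(1),'ext',np.ptp(p,0).round())
        d=np.hypot(P[...,0]-a[0],P[...,1]-a[1]);m=(d<50)&(P[...,2]>9)&(P[...,2]<15);p=P[m]
        if len(p):print('   rim n',len(p),((p.max(0)+p.min(0))/2).round(1),np.ptp(p,0).round())
    a=ray(c,*(np.array([(302,170),(403,148)][i])/1.4),70);print('beaker',a)
    m=(np.hypot(P[...,0]-a[0],P[...,1]-a[1])<50)&(abs(P[...,2]-70)<5);p=P[m];print(len(p),p.min(0) if len(p) else 0,p.max(0) if len(p) else 0)
E
```

```text
scene wide ray [419.  33.] n 149 mid [425.7  39.2] ext [39. 39.  7.] z 118.2
scene tube ray [433. -81.] n 141 mid [434.3 -81.4] ext [33. 37.  7.] z 127.9
scene med ray [ 399. -209.] n 245 mid [ 396.8 -211.5] ext [41. 40.  7.] z 109.2
scene small ray [ 390. -366.] n 88 mid [ 389.9 -367.2] ext [20. 20.  6.] z 76.2
scene s74 ray [ 537. -139.] V [45 18 28] dark n 497 mid [ 530.9 -139.     7.6] ext [75. 69. 13.]
   rim n 187 [ 530.6 -143.8   12. ] [85. 83.  6.]
scene s62 ray [ 526. -286.] V [30 20 25] dark n 451 mid [ 304.  -460.2  360.2] ext [508. 407. 718.]
   rim n 198 [ 523.7 -288.9   12. ] [72. 71.  6.]
scene s49 ray [ 520. -439.] V [120  16  16] dark n 373 mid [ 520.8 -437.6    7.4] ext [51. 47. 13.]
   rim n 200 [ 520.  -439.4   12. ] [57. 58.  6.]
scene s39 ray [526.  -2.] V [30  9 28] dark n 225 mid [479.3 -41.5  65. ] ext [125. 117. 127.]
   rim n 63 [523.5  -4.   12. ] [44. 48.  6.]
beaker [506.70233325 174.10306444]
90 [469.49319882 130.61962408  65.02641559] [524.82011166 188.65301806  73.18835727]
side wide ray [425.  40.] n 119 mid [423.5  36.7] ext [38. 40.  8.] z 118.4
si
[... 238 characters left out ...]
74 ray [ 530. -141.] V [30 26 50] dark n 386 mid [ 492.3 -619.4  437.6] ext [ 143. 1028.  876.]
   rim n 208 [ 528.6 -145.3   11.9] [83. 86.  6.]
side s62 ray [ 524. -288.] V [60 10 52] dark n 338 mid [ 486.2 -695.9  438.3] ext [131. 875. 875.]
   rim n 189 [ 522.8 -287.    12. ] [70. 79.  6.]
side s49 ray [ 521. -436.] V [80 15 51] dark n 278 mid [ 481.4 -773.7  438.4] ext [121. 719. 875.]
   rim n 197 [ 518.4 -440.2   12. ] [59. 62.  6.]
side s39 ray [523.   2.] V [72 25 51] dark n 64 mid [521.7   4.8   4.5] ext [31. 33. 10.]
   rim n 100 [513.8  -4.4  12. ] [78. 54.  6.]
beaker [498.24674535 168.58026131]
85 [467.70043    130.52273714  65.01885071] [520.86440941 191.5650514   73.77288214]
```

Request:
play_rows:
  deltas:
    - [0.36,-0.87,0,0,0,0,1]
    - [0.36,-0.87,0,0,0,0,1]
    - [0.36,-0.87,0,0,0,0,1]
    - [0.36,-0.87,0,0,0,0,1]
    - [0.36,-0.87,0,0,0,0,1]
    - [0.36,-0.87,0,0,0,0,1]
    - [0.36,-0.87,0,0,0,0,1]
    - [0.36,-0.87,0,0,0,0,1]
  squeeze: 40

```text
time_s: 0.77
eef_pos: [328.8, 199.5, 231.2]
ee_rot: [-0.0, 0.208, 0.978, 0.0]
force: [0.6, 0.1, 0.2]
grip_width: 0.999
```

Request:
play_rows:
  deltas:
    - [0.3,-0.8,0,0,0,0,1]
    - [0.3,-0.8,0,0,0,0,1]
    - [0.3,-0.8,0,0,0,0,1]
    - [0.3,-0.8,0,0,0,0,1]
    - [0.4,-0.6,0,0,0,0,1]
    - [0.4,-0.3,0,0,0,0,1]
    - [0,0,0,0,0,0,1]
    - [0,0,0,0,0,0,1]

```text
time_s: 1.43
eef_pos: [408.6, 36.9, 230.9]
ee_rot: [-0.001, 0.209, 0.978, 0.0]
force: [-0.3, -0.7, -0.0]
grip_width: 1.0
```

```bash
cat >> h.py <<'E'
def wray(c,s,u,v,h):
    "pixel -> world xy on plane z=h"
    du,dv=u-c['cx'],v-c['cy'];r=np.hypot(du,dv);t=r/c['fx']
    d=np.array([du/r*np.sin(t),dv/r*np.sin(t),np.cos(t)]);T=np.array(c['tool_from_camera'])
    q=np.array(s['ee_rot']);Q=R.from_quat(q[[1,2,3,0]])
    o=Q.apply(T[:3,3])+s['eef_pos'];d=Q.apply(T[:3,:3]@d);return (o+d*(h-o[2])/d[2])[:2]
E
python3 - <<'E'
from h import *
s=sensors.sense();c=capture('wrist');cv2.imwrite('pics/w1.png',c['pixels'][...,::-1]);np.save('w1.npy',(c,s),allow_pickle=True)
print(s['eef_pos'],c['fx'],c['cx'],c['cy'],c['tool_from_camera'])
E
```

```text
[408.64951022  36.91855838 230.86936243] 325.19226210127806 279.7998107065043 210.81476900298003 [[-3.14192202e-04 -9.59508215e-01 -2.81680469e-01  7.11676169e+01]
 [ 9.99999515e-01 -5.64271047e-04  8.06696522e-04 -9.08377750e-01]
 [-9.32976073e-04 -2.81680079e-01  9.59507927e-01 -1.42220534e+02]
 [ 0.00000000e+00  0.00000000e+00  0.00000000e+00  1.00000000e+00]]
```

View pics/w1.png

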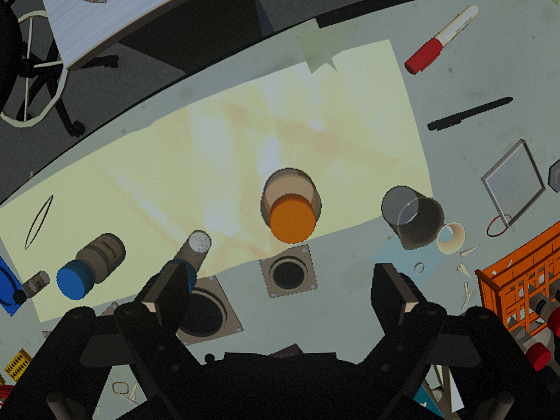

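The wrist view shows the orange cap at (294,218) and the narrowest ring's floor at (289,274). I'll check both against the fixed-camera values.

Run:
```python
from h import *
c,s=np.load('w1.npy',allow_pickle=True)
hsv=cv2.cvtColor(c['pixels'],cv2.COLOR_RGB2HSV)
def circ(mask,seed):
    n,l,st,ce=cv2.connectedComponentsWithStats(mask.astype(np.uint8));m=(l==l[seed[1],seed[0]]).astype(np.uint8)
    k=max(cv2.findContours(m,0,1)[0],key=cv2.contourArea)[:,0]; return k
def fit(p):
    A=np.c_[2*p,np.ones(len(p))];x=np.linalg.lstsq(A,(p**2).sum(1),rcond=None)[0];return x[:2],2*np.sqrt(x[2]+x[:2]@x[:2])
for n,m,seed,h in(('cap',(hsv[...,1]>200)&(hsv[...,2]>150),(294,218),118),('s39',hsv[...,2]<60,(289,274),4)):
    k=circ(m,seed);print(n,fit(np.array([wray(c,s,u,v,h) for u,v in k])),len(k))
```

```text
cap (array([424.17221595,  40.50941482]), np.float64(34.238503197168484)) 163
s39 (array([524.74061231,  -3.93205272]), np.float64(38.29075203347037)) 83
```

Request:
play_rows:
  deltas:
    - [0.2,0.02,-0.6,0,0,0,1]
    - [0.2,0.02,-0.6,0,0,0,1]
    - [0,0,-0.6,0,0,0,1]
    - [0,0,-0.6,0,0,0,1]
    - [0,0,-0.6,0,0,0,1]
    - [0,0,-0.4,0,0,0,1]
    - [0,0,-0.13,0,0,0,1]
    - [0,0,0,0,0,0,0.3]

```text
time_s: 2.15
eef_pos: [423.8, 39.7, 89.5]
ee_rot: [-0.001, 0.207, 0.978, -0.0]
force: [-0.8, 0.5, 0.3]
grip_width: 0.882
```

Request:
play_rows:
  deltas:
    - [0,0,0,0,0,0,0]
    - [0,0,0,0,0,0,-0.3]
    - [0,0,0,0,0,0,-0.6]
    - [0,0,0,0,0,0,-1]
    - [0,0,0,0,0,0,-1]
    - [0,0,0,0,0,0,-1]
    - [0,0,0,0,0,0,-1]
    - [0,0,0,0,0,0,-1]

```text
time_s: 2.82
eef_pos: [425.6, 38.8, 91.2]
ee_rot: [0.001, 0.208, 0.978, 0.0]
force: [0.7, 2.5, 7.5]
grip_width: 0.448
```

Request:
play_rows:
  deltas:
    - [0,0,0.05,0,0,0,-1]
    - [0,0,0.1,0,0,0,-1]
    - [0,0,0.2,0,0,0,-1]
    - [0,0,0.25,0,0,0,-1]
    - [0,0,0.2,0,0,0,-1]
    - [0,0,0.1,0,0,0,-1]
    - [0,0,0,0,0,0,-1]
    - [0,0,0,0,0,0,-1]

```text
time_s: 3.48
eef_pos: [424.6, 38.8, 126.1]
ee_rot: [0.0, 0.208, 0.978, -0.0]
force: [0.8, 0.7, -3.0]
grip_width: 0.441
```

Run:
```python
from h import *
s=sensors.sense();print(s['force'],s['grip_width'],s['eef_pos'])
a=capture('wrist')['pixels'][...,::-1];b=capture('scene')['pixels'][100:220,130:400,::-1]
b=cv2.resize(b,(560,249));cv2.imwrite('pics/g1.png',np.vstack([a[60:400],b]))
```

```text
[ 0.7557655   0.72925185 -3.03962193] 0.4407325969223511 [424.64285175  38.81717518 126.10552601]
```

View pics/g1.png

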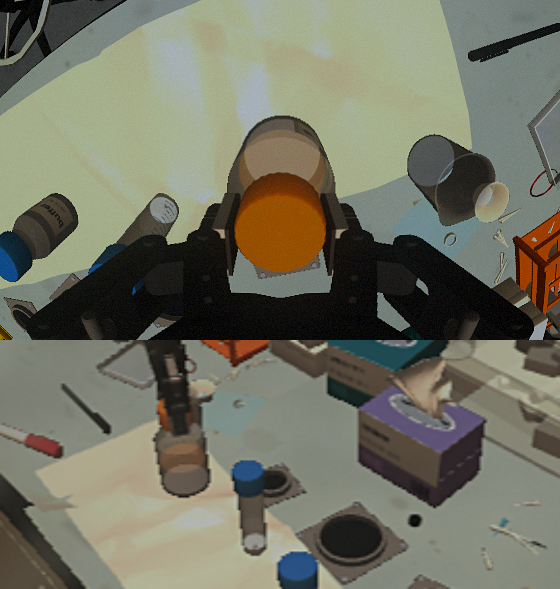

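The wide bottle is held upright and centred between the pads, with its cap at about (281,282) in the full wrist frame. Now I'll carry it around the tube.

Request:
play_rows:
  deltas:
    - [0.2,0,0,0,0,0,-1]
    - [0.4,0,0,0,0,0,-1]
    - [0.5,0,0,0,0,0,-1]
    - [0.5,0,0,0,0,0,-1]
    - [0.5,-0.1,0,0,0,0,-1]
    - [0.33,-0.3,0,0,0,0,-1]
    - [0.2,-0.5,0,0,0,0,-1]
    - [0,-0.6,0,0,0,0,-1]

```text
time_s: 4.25
eef_pos: [531.5, -21.4, 125.4]
ee_rot: [0.0, 0.207, 0.978, 0.0]
force: [-0.5, -0.6, -2.6]
grip_width: 0.447
```

Request:
play_rows:
  deltas:
    - [0,-0.6,0,0,0,0,-1]
    - [0,-0.6,0,0,0,0,-1]
    - [0,-0.6,0,0,0,0,-1]
    - [0,-0.6,0,0,0,0,-1]
    - [0,-0.4,0,0,0,0,-1]
    - [0,-0.28,0,0,0,0,-1]
    - [0,0,0,0,0,0,-1]
    - [0,0,0,0,0,0,-1]

```text
time_s: 4.92
eef_pos: [530.0, -144.2, 125.7]
ee_rot: [-0.0, 0.208, 0.978, 0.0]
force: [0.2, -0.4, -1.6]
grip_width: 0.444
```

Run:
```python
from h import *
s=sensors.sense();print(s['force'],s['grip_width'],s['eef_pos'])
a=capture('wrist');np.save('w2.npy',(a,s),allow_pickle=True);b=capture('scene')['pixels'][130:250,200:400,::-1]
b=cv2.resize(b,(560,336));cv2.imwrite('pics/g2.png',np.vstack([a['pixels'][160:,:,::-1],b]))
hsv=cv2.cvtColor(a['pixels'],cv2.COLOR_RGB2HSV)
k=max(cv2.findContours(((hsv[...,1]>200)&(hsv[...,2]>120)).astype(np.uint8),0,1)[0],key=cv2.contourArea)[:,0]
p=np.array([wray(a,s,u,v,153) for u,v in k]);print((p.max(0)+p.min(0))/2,np.ptp(p,0))
```

```text
[ 0.21033665 -0.35208851 -1.55609416] 0.4439525571673873 [ 529.96748681 -144.15722547  125.72476735]
[ 525.64561735 -143.57133145] [42.52546579 38.48180088]
```

View pics/g2.png

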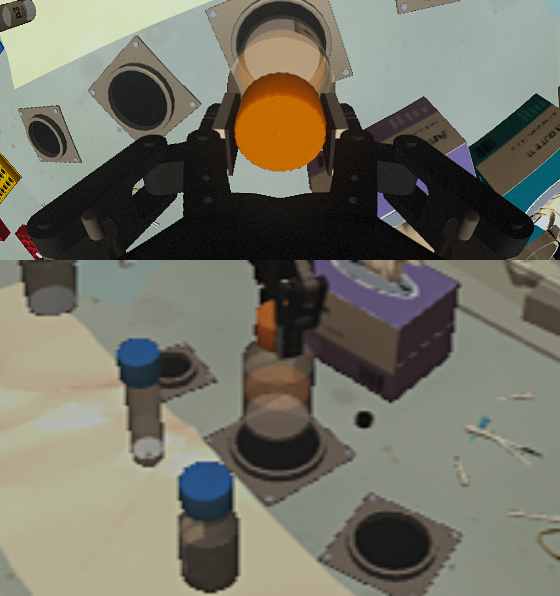

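The wrist and scene views show the bottle hanging upright over the widest ring at about (280,50). I'll lower it now.

Request:
play_rows:
  deltas:
    - [0.02,0,-0.1,0,0,0,-1]
    - [0,0,-0.2,0,0,0,-1]
    - [0,0,-0.15,0,0,0,-1]
    - [0,0,-0.1,0,0,0,-1]
    - [0,0,-0.1,0,0,0,-1]
    - [0,0,-0.08,0,0,0,-1]
    - [0,0,-0.05,0,0,0,-1]
    - [0,0,0,0,0,0,-1]

```text
time_s: 5.68
eef_pos: [531.1, -144.5, 95.3]
ee_rot: [0.001, 0.208, 0.978, -0.0]
force: [-1.0, 0.6, 2.8]
grip_width: 0.445
```

Request:
play_rows:
  deltas:
    - [0,0,-0.02,0,0,0,-1]
    - [0,0,-0.02,0,0,0,-1]
    - [0,0,0,0,0,0,-1]

```text
time_s: 5.93
eef_pos: [531.6, -144.7, 95.2]
ee_rot: [0.002, 0.208, 0.978, -0.0]
force: [-2.9, 1.5, 13.8]
grip_width: 0.448
```

Request:
play_rows:
  deltas:
    - [0,0,0.02,0,0,0,-1]
    - [0,0,0,0,0,0,0.1]
    - [0,0,0,0,0,0,0.4]
    - [0,0,0,0,0,0,0.7]
    - [0,0,0,0,0,0,0.7]
    - [0,0,0.1,0,0,0,0.7]
    - [0,0,0.3,0,0,0,0.7]
    - [0,0,0.6,0,0,0,1]

```text
time_s: 6.6
eef_pos: [529.6, -143.9, 132.6]
ee_rot: [-0.002, 0.208, 0.978, 0.001]
force: [0.6, 0.3, 0.3]
grip_width: 0.969
```

Request:
play_rows:
  deltas:
    - [0,0,0.7,0,0,0,1]
    - [-0.2,-0.2,0.6,0,0,0,1]
    - [-0.8,-0.3,0,0,0,0,1]
    - [-0.8,-0.4,0,0,0,0,1]
    - [-0.8,-0.4,0,0,0,0,1]
    - [-0.7,-0.4,0,0,0,0,1]
    - [0,0,0,0,0,0,1]
    - [0,0,0,0,0,0,1]

```text
time_s: 7.27
eef_pos: [398.1, -213.1, 186.6]
ee_rot: [0.0, 0.209, 0.978, -0.0]
force: [0.3, 0.1, 0.8]
grip_width: 0.998
```

```bash
cat >> h.py <<'E'
CAP=dict(wide=(40,118),med=(42,109),tube=(35,128),small=(20,76))
def topfit(name,xy,dz=0,r=30):
    "cap-top centre from both fixed cameras"
    for n in('scene','side'):
        P=cloud(capture(n));h=CAP[name][1]+dz
        m=(np.hypot(P[...,0]-xy[0],P[...,1]-xy[1])<r)&(abs(P[...,2]-h)<4);p=P[m]
        print(n,name,len(p),((p.max(0)+p.min(0))/2).round(1),np.ptp(p,0).round(),'zmed',np.median(p[:,2]).round(1)) if len(p) else print(n,name,'none')
E
python3 - <<'E'
from h import *
topfit('wide',(530,-144),4)
s=sensors.sense();c=capture('wrist');np.save('w3.npy',(c,s),allow_pickle=True);print(s['eef_pos'])
cv2.imwrite('pics/w3.png',c['pixels'][...,::-1])
E
```

```text
scene wide 172 [ 530.5 -143.5  121.6] [39. 39.  7.] zmed 122.3
side wide 158 [ 529.  -144.4  121.7] [37. 40.  7.] zmed 122.5
[ 399.24774957 -212.29839145  186.3631418 ]
```

View pics/w3.png

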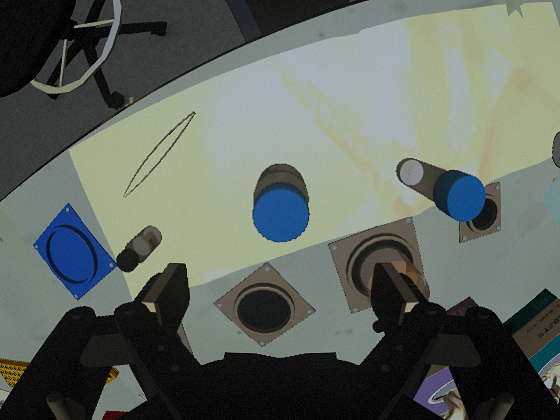

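The wide bottle stands in the 74 ring: top at 122.3 mm and within 1 mm of the centre. The wrist view shows the medium cap at (281,215), as expected.

Request:
play_rows:
  deltas:
    - [-0.07,0,-0.5,0,0,0,1]
    - [0,0,-0.6,0,0,0,1]
    - [0,0,-0.6,0,0,0,1]
    - [0,0,-0.5,0,0,0,1]
    - [0,0,-0.3,0,0,0,1]
    - [0,0,-0.1,0,0,0,1]
    - [0,0,0,0,0,0,0.5]
    - [0,0,0,0,0,0,0.2]

```text
time_s: 8.08
eef_pos: [396.5, -212.3, 82.6]
ee_rot: [0.0, 0.207, 0.978, -0.0]
force: [0.3, -0.4, 0.7]
grip_width: 0.746
```

Request:
play_rows:
  deltas:
    - [0,0,0,0,0,0,0]
    - [0,0,0,0,0,0,-0.3]
    - [0,0,0,0,0,0,-0.6]
    - [0,0,0,0,0,0,-1]
    - [0,0,0,0,0,0,-1]
    - [0,0,0,0,0,0,-1]
    - [0,0,0,0,0,0,-1]

```text
time_s: 8.67
eef_pos: [396.5, -212.6, 83.1]
ee_rot: [0.001, 0.208, 0.978, -0.0]
force: [0.7, 1.9, 6.1]
grip_width: 0.463
```

Request:
play_rows:
  deltas:
    - [0,0,0.05,0,0,0,-1]
    - [0,0,0.1,0,0,0,-1]
    - [0,0,0.2,0,0,0,-1]
    - [0,0,0.25,0,0,0,-1]
    - [0,0,0.2,0,0,0,-1]
    - [0,0,0.1,0,0,0,-1]
    - [0,0,0,0,0,0,-1]
    - [0,0,0,0,0,0,-1]

```text
time_s: 9.33
eef_pos: [395.9, -212.4, 118.2]
ee_rot: [0.0, 0.208, 0.978, -0.0]
force: [0.2, 0.6, -2.2]
grip_width: 0.462
```

Request:
play_rows:
  deltas:
    - [0.2,-0.1,0,0,0,0,-1]
    - [0.5,-0.3,0,0,0,0,-1]
    - [0.6,-0.4,0,0,0,0,-1]
    - [0.6,-0.4,0,0,0,0,-1]
    - [0.6,-0.4,0,0,0,0,-1]
    - [0.48,-0.2,0,0,0,0,-1]
    - [0.2,-0.09,0,0,0,0,-1]
    - [0,0,0,0,0,0,-1]

```text
time_s: 10.0
eef_pos: [524.5, -288.6, 116.8]
ee_rot: [-0.0, 0.208, 0.978, 0.0]
force: [-0.1, 0.4, -1.6]
grip_width: 0.466
```

Request:
play_rows:
  deltas:
    - [0,0,0,0,0,0,-1]
    - [0,0,-0.1,0,0,0,-1]
    - [0,0,-0.15,0,0,0,-1]
    - [0,0,-0.15,0,0,0,-1]
    - [0,0,-0.1,0,0,0,-1]
    - [0,0,-0.1,0,0,0,-1]
    - [0,0,-0.1,0,0,0,-1]
    - [0,0,-0.05,0,0,0,-1]

```text
time_s: 10.67
eef_pos: [522.9, -287.8, 87.4]
ee_rot: [-0.0, 0.208, 0.978, 0.0]
force: [0.3, 0.5, -1.9]
grip_width: 0.465
```

Request:
play_rows:
  deltas:
    - [0,0,-0.02,0,0,0,-1]
    - [0,0,-0.01,0,0,0,-1]
    - [0,0,0,0,0,0,-1]
    - [0,0,0,0,0,0,-1]

```text
time_s: 11.0
eef_pos: [523.2, -288.0, 87.2]
ee_rot: [0.0, 0.208, 0.978, -0.0]
force: [-0.1, 1.8, 2.4]
grip_width: 0.465
```

Contact on the floor. Release, then go toward the small bottle.

Request:
play_rows:
  deltas:
    - [0,0,0,0,0,0,-1]
    - [0,0,0,0,0,0,0.1]
    - [0,0,0,0,0,0,0.4]
    - [0,0,0,0,0,0,0.7]
    - [0,0,0,0,0,0,0.7]
    - [0,0,0.1,0,0,0,0.7]
    - [0,0,0.3,0,0,0,0.7]
    - [0,0,0.6,0,0,0,1]

```text
time_s: 11.67
eef_pos: [522.2, -287.3, 125.9]
ee_rot: [-0.002, 0.208, 0.978, 0.001]
force: [-0.1, -0.1, 0.0]
grip_width: 0.967
```

Request:
play_rows:
  deltas:
    - [0,0,0.7,0,0,0,1]
    - [-0.2,-0.2,0.3,0,0,0,1]
    - [-0.8,-0.4,0,0,0,0,1]
    - [-0.8,-0.5,0,0,0,0,1]
    - [-0.8,-0.5,0,0,0,0,1]
    - [-0.74,-0.39,0,0,0,0,1]
    - [0,0,0,0,0,0,1]
    - [0,0,0,0,0,0,1]

```text
time_s: 12.33
eef_pos: [388.1, -368.7, 167.4]
ee_rot: [0.0, 0.209, 0.978, -0.0]
force: [-0.2, 0.2, -0.3]
grip_width: 0.999
```

Run:
```python
from h import *
topfit('med',(523,-288),4)
s=sensors.sense();c=capture('wrist');print(s['eef_pos'])
cv2.imwrite('pics/w4.png',c['pixels'][...,::-1])
g=cv2.cvtColor(c['pixels'],cv2.COLOR_RGB2HSV)
m=cv2.morphologyEx((g[...,2]<55).astype(np.uint8),cv2.MORPH_OPEN,np.ones((3,3)))
n,l,st,ce=cv2.connectedComponentsWithStats(m)
for i in range(1,n):
    if 150<st[i,4]<6000: print(st[i],ce[i].round(),wray(c,s,*ce[i],76).round(1))
```

```text
scene med 46 [ 530.  -299.6  112.1] [27. 15.  6.] zmed 113.2
side med 222 [ 523.3 -288.6  112.9] [41. 43.  8.] zmed 113.7
[ 389.75337544 -367.5337781   167.18894798]
[ 274    0  101   29 1457] [314.   9.] [ 259.4 -283.5]
[155   2  51  18 605] [182.   8.] [ 216.4 -369.6]
[ 73  33  20  30 258] [84. 49.] [ 199.9 -455.6]
[123  47  34  45 618] [139.  72.] [ 245.3 -419.6]
[ 66  68  22  14 192] [76. 74.] [ 215.6 -470.3]
[  0 162  58  54 693] [ 27. 187.] [ 271.5 -571.1]
[473 193  28  54 247] [482. 217.] [ 463.3 -209.3]
[267 197  28  29 601] [281. 211.] [ 387.4 -366.6]
[480 197  46  60 663] [496. 222.] [ 475.6 -194.6]
[365 244  35  29 153] [379. 255.] [ 454.1 -308.6]
[ 247  306   44   35 1182] [269. 323.] [ 476.3 -417.6]
```

View pics/w4.png

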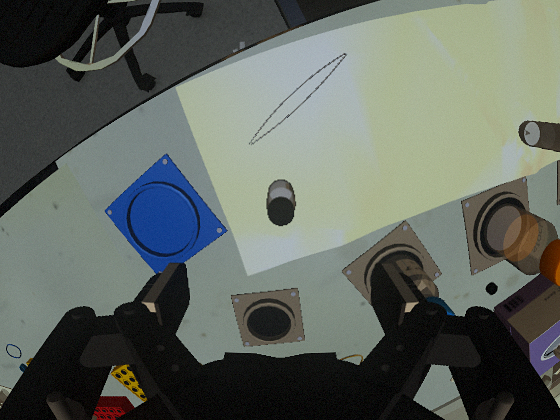

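The medium bottle stands at (523.3,-288.6) with its top at 113.5, so it is seated. The small cap is at pixel (281,211), which gives (388,-367).

Request:
play_rows:
  deltas:
    - [-0.03,0,-0.5,0,0,0,1]
    - [0,0,-0.6,0,0,0,1]
    - [0,0,-0.6,0,0,0,1]
    - [0,0,-0.5,0,0,0,1]
    - [0,0,-0.3,0,0,0,0.5]
    - [0,0,-0.15,0,0,0,0.2]
    - [0,0,0,0,0,0,0]
    - [0,0,0,0,0,0,-0.2]
  squeeze: 25

```text
time_s: 13.15
eef_pos: [388.9, -367.5, 61.4]
ee_rot: [0.0, 0.207, 0.978, -0.0]
force: [-0.3, 0.1, 0.4]
grip_width: 0.455
```

Request:
play_rows:
  deltas:
    - [0,0,0,0,0,0,-0.3]
    - [0,0,0,0,0,0,-0.5]
    - [0,0,0,0,0,0,-0.6]
    - [0,0,0,0,0,0,-0.8]
    - [0,0,0,0,0,0,-1]
    - [0,0,0,0,0,0,-1]
    - [0,0,0,0,0,0,-1]
    - [0,0,0,0,0,0,-1]

```text
time_s: 13.82
eef_pos: [388.7, -367.9, 61.8]
ee_rot: [0.001, 0.208, 0.978, -0.0]
force: [0.7, 1.1, 6.3]
grip_width: 0.221
```

Request:
play_rows:
  deltas:
    - [0,0,0.05,0,0,0,-1]
    - [0,0,0.1,0,0,0,-1]
    - [0,0,0.2,0,0,0,-1]
    - [0,0,0.25,0,0,0,-1]
    - [0,0,0.2,0,0,0,-1]
    - [0,0,0.1,0,0,0,-1]
    - [0,0,0,0,0,0,-1]
    - [0,0,0,0,0,0,-1]

```text
time_s: 14.48
eef_pos: [388.3, -367.6, 97.1]
ee_rot: [0.0, 0.208, 0.978, -0.0]
force: [0.2, 0.4, -0.7]
grip_width: 0.219
```

Run:
```python
from h import *
s=sensors.sense();print(s['force'],s['grip_width'],s['eef_pos'])
c=capture('wrist');a=c['pixels'][...,::-1];b=capture('side')['pixels'][180:300,180:380,::-1]
b=cv2.resize(b,(560,336));cv2.imwrite('pics/g3.png',np.vstack([a[160:400],b]))
```

```text
[ 0.22682907  0.39854023 -0.72399587] 0.21932551052728516 [ 388.31683564 -367.5776467    97.09744204]
```

View pics/g3.png

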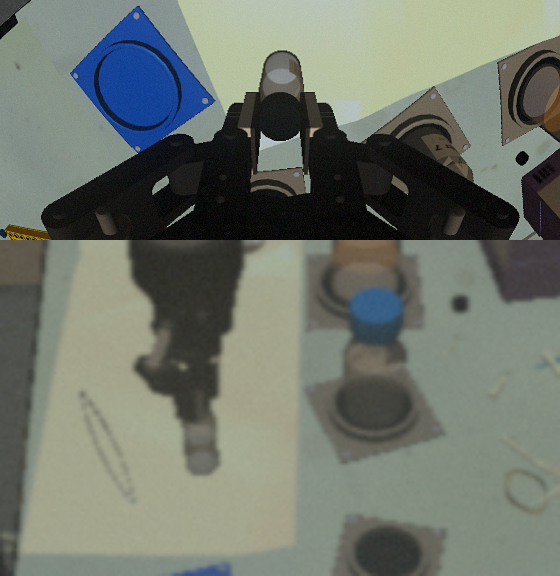

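The small bottle is held upright. I'll route it near the robot, past the tube.

Request:
play_rows:
  deltas:
    - [-0.3,0.2,0,0,0,0,-1]
    - [-0.5,0.4,0,0,0,0,-1]
    - [-0.4,0.6,0,0,0,0,-1]
    - [0,0.7,0,0,0,0,-1]
    - [0,0.7,0,0,0,0,-1]
    - [0,0.7,0,0,0,0,-1]
    - [0,0.7,0,0,0,0,-1]
    - [0,0.7,0,0,0,0,-1]

```text
time_s: 15.25
eef_pos: [339.9, -178.2, 96.6]
ee_rot: [-0.0, 0.208, 0.978, 0.0]
force: [0.9, 0.2, -0.3]
grip_width: 0.225
```

Request:
play_rows:
  deltas:
    - [0,0.7,0,0,0,0,-1]
    - [0,0.7,0,0,0,0,-1]
    - [0,0.7,0,0,0,0,-1]
    - [0,0.7,0,0,0,0,-1]
    - [0,0.7,0,0,0,0,-1]
    - [0,0.5,0,0,0,0,-1]
    - [0.2,0.3,0,0,0,0,-1]
    - [0.4,0.09,0,0,0,0,-1]

```text
time_s: 15.92
eef_pos: [363.2, -2.0, 96.6]
ee_rot: [-0.001, 0.207, 0.978, 0.0]
force: [-0.1, -0.5, 0.3]
grip_width: 0.225
```

Request:
play_rows:
  deltas:
    - [0.6,0,0,0,0,0,-1]
    - [0.7,0,0,0,0,0,-1]
    - [0.7,0,0,0,0,0,-1]
    - [0.7,0,0,0,0,0,-1]
    - [0.6,0,0,0,0,0,-1]
    - [0.48,0,0,0,0,0,-1]
    - [0.2,0,0,0,0,0,-1]
    - [0,0,0,0,0,0,-1]

```text
time_s: 16.58
eef_pos: [524.1, -4.0, 96.3]
ee_rot: [-0.0, 0.208, 0.978, 0.0]
force: [0.4, 0.8, -0.8]
grip_width: 0.223
```

Run:
```python
from h import *
s=sensors.sense();print(s['force'],s['grip_width'],s['eef_pos'])
c=capture('wrist');a=c['pixels'][...,::-1];b=capture('scene')['pixels'][110:210,190:350,::-1]
b=cv2.resize(b,(560,350));cv2.imwrite('pics/g4.png',np.vstack([a[160:400],b]))
```

```text
[ 0.43290049  0.77002982 -0.81435427] 0.2230246087751333 [524.10810289  -3.98594673  96.31533876]
```

View pics/g4.png

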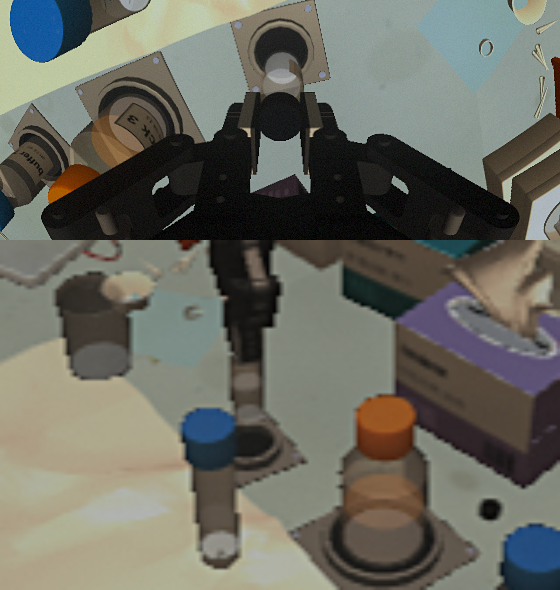

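The small bottle hangs over the narrowest ring, which is at (280,50) in the wrist crop. I'll lower it.

Request:
play_rows:
  deltas:
    - [0,0,-0.1,0,0,0,-1]
    - [0,0,-0.15,0,0,0,-1]
    - [0,0,-0.15,0,0,0,-1]
    - [0,0,-0.1,0,0,0,-1]
    - [0,0,-0.1,0,0,0,-1]
    - [0,0,-0.1,0,0,0,-1]
    - [0,0,-0.04,0,0,0,-1]
    - [0,0,0,0,0,0,-1]

```text
time_s: 17.35
eef_pos: [523.3, -3.9, 66.8]
ee_rot: [-0.0, 0.208, 0.978, 0.0]
force: [-1.1, -0.3, -0.7]
grip_width: 0.221
```

Request:
play_rows:
  deltas:
    - [0,0,-0.02,0,0,0,-1]
    - [0,0,-0.02,0,0,0,-1]
    - [0,0,0,0,0,0,-1]
    - [0,0,0,0,0,0,-1]

```text
time_s: 17.68
eef_pos: [523.7, -4.0, 65.9]
ee_rot: [0.0, 0.208, 0.978, 0.0]
force: [0.4, 0.8, 0.5]
grip_width: 0.217
```

Request:
play_rows:
  deltas:
    - [0,0,-0.01,0,0,0,-1]
    - [0,0,0,0,0,0,-0.4]
    - [0,0,0,0,0,0,0]
    - [0,0,0,0,0,0,0.4]
    - [0,0,0,0,0,0,0.4]
    - [0,0,0.1,0,0,0,0.4]
    - [0,0,0.3,0,0,0,0.4]
    - [0,0,0.6,0,0,0,0.6]

```text
time_s: 18.35
eef_pos: [522.2, -3.7, 104.0]
ee_rot: [-0.002, 0.208, 0.978, 0.0]
force: [0.6, -0.2, 0.3]
grip_width: 0.802
```

Request:
play_rows:
  deltas:
    - [0,0,0.7,0,0,0,1]
    - [0,0,0.7,0,0,0,1]
    - [-0.4,-0.3,0.5,0,0,0,1]
    - [-0.6,-0.5,0.1,0,0,0,1]
    - [-0.6,-0.5,0,0,0,0,1]
    - [-0.64,-0.65,0,0,0,0,1]
    - [0,0,0,0,0,0,1]
    - [0,0,0,0,0,0,1]

```text
time_s: 19.02
eef_pos: [433.5, -82.8, 185.9]
ee_rot: [0.0, 0.209, 0.978, -0.0]
force: [0.7, 0.1, -1.1]
grip_width: 1.005
```

Run:
```python
from h import *
topfit('small',(523,-4),4,20);topfit('tube',(434,-82))
s=sensors.sense();c=capture('wrist');print(s['eef_pos'])
g=cv2.cvtColor(c['pixels'],cv2.COLOR_RGB2HSV)
m=((g[...,0]>95)&(g[...,0]<120)&(g[...,1]>150)&(g[...,2]>60)).astype(np.uint8)
n,l,st,ce=cv2.connectedComponentsWithStats(m)
for i in range(1,n):
    if st[i,4]>300: print(st[i],ce[i].round(),wray(c,s,*ce[i],128).round(1))
```

```text
scene small 38 [523.6  -3.7  80.2] [19. 19.  6.] zmed 80.4
side small 43 [521.5  -5.   80. ] [18. 26.  7.] zmed 80.1
scene tube 142 [433.4 -80.8 127.5] [33. 36.  7.] zmed 127.8
side tube 120 [433.4 -81.2 128.1] [33. 39.  7.] zmed 128.1
[434.45298735 -81.35880538 185.28144979]
[ 255  204   52   49 2041] [281. 228.] [433.4 -81.1]
[   0  219   42   83 1580] [ 15. 264.] [ 371.7 -314.7]
[112 365  30  25 436] [126. 376.] [ 511.5 -274.1]
```

The small bottle is seated (top 80.2, about 1 mm off centre). Now the tube, where all three cameras agree.

Request:
play_rows:
  deltas:
    - [-0.01,0.02,-0.4,0,0,0,1]
    - [0,0,-0.5,0,0,0,1]
    - [0,0,-0.5,0,0,0,1]
    - [0,0,-0.4,0,0,0,1]
    - [0,0,-0.3,0,0,0,0.7]
    - [0,0,-0.1,0,0,0,0.5]
    - [0,0,0,0,0,0,0.3]
    - [0,0,0,0,0,0,0.1]

```text
time_s: 19.93
eef_pos: [433.9, -81.0, 97.7]
ee_rot: [0.0, 0.208, 0.978, -0.0]
force: [0.1, -0.2, 0.0]
grip_width: 0.553
```

Request:
play_rows:
  deltas:
    - [0,0,0,0,0,0,0]
    - [0,0,0,0,0,0,-0.2]
    - [0,0,0,0,0,0,-0.4]
    - [0,0,0,0,0,0,-0.6]
    - [0,0,0,0,0,0,-1]
    - [0,0,0,0,0,0,-1]
    - [0,0,0,0,0,0,-1]
    - [0,0,0,0,0,0,-1]

```text
time_s: 20.6
eef_pos: [434.1, -81.4, 98.1]
ee_rot: [0.001, 0.208, 0.978, -0.0]
force: [0.5, 0.5, 6.1]
grip_width: 0.398
```

Request:
play_rows:
  deltas:
    - [0,0,0.05,0,0,0,-1]
    - [0,0,0.1,0,0,0,-1]
    - [0,0,0.2,0,0,0,-1]
    - [0,0,0.25,0,0,0,-1]
    - [0,0,0.2,0,0,0,-1]
    - [0,0,0.1,0,0,0,-1]
    - [0,0,0,0,0,0,-1]
    - [0,0,0,0,0,0,-1]

```text
time_s: 21.27
eef_pos: [433.5, -81.2, 133.3]
ee_rot: [0.0, 0.208, 0.978, -0.0]
force: [0.5, 1.0, -0.5]
grip_width: 0.401
```

Run:
```python
from h import *
s=sensors.sense();print(s['force'],s['grip_width'],s['eef_pos'])
c=capture('wrist');a=c['pixels'][...,::-1];b=capture('side')['pixels'][100:220,180:380,::-1]
b=cv2.resize(b,(560,336));cv2.imwrite('pics/g5.png',np.vstack([a[160:400],b]))
```

```text
[ 0.48243881  1.04287656 -0.52963805] 0.40143248663683445 [433.46249451 -81.16780073 133.33598772]
```

View pics/g5.png

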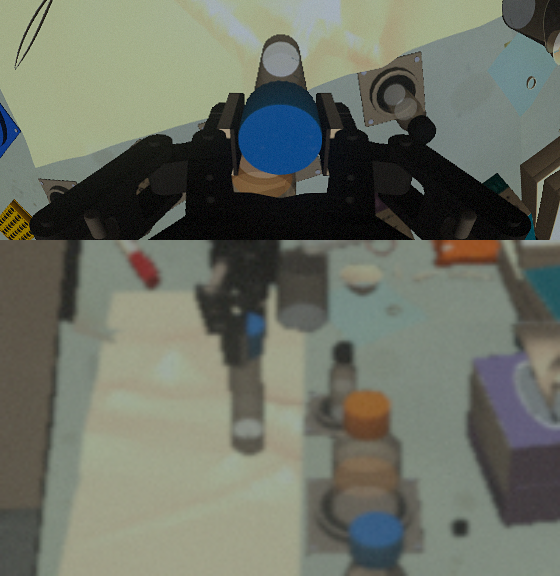

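Tube held upright and clear of the paper. Carry to the 49 ring.

Request:
play_rows:
  deltas:
    - [-0.2,-0.2,0,0,0,0,-1]
    - [-0.2,-0.4,0,0,0,0,-1]
    - [0,-0.6,0,0,0,0,-1]
    - [0,-0.7,0,0,0,0,-1]
    - [0,-0.7,0,0,0,0,-1]
    - [0,-0.7,0,0,0,0,-1]
    - [0,-0.7,0,0,0,0,-1]
    - [0,-0.7,0,0,0,0,-1]

```text
time_s: 22.03
eef_pos: [417.1, -270.5, 132.8]
ee_rot: [-0.0, 0.208, 0.978, 0.0]
force: [-0.3, 0.1, 0.8]
grip_width: 0.401
```

Request:
play_rows:
  deltas:
    - [0,-0.7,0,0,0,0,-1]
    - [0,-0.7,0,0,0,0,-1]
    - [0,-0.7,0,0,0,0,-1]
    - [0.1,-0.7,0,0,0,0,-1]
    - [0.3,-0.6,0,0,0,0,-1]
    - [0.5,-0.4,0,0,0,0,-1]
    - [0.5,-0.3,0,0,0,0,-1]
    - [0.5,-0.1,0,0,0,0,-1]

```text
time_s: 22.7
eef_pos: [493.7, -438.8, 132.2]
ee_rot: [-0.0, 0.209, 0.978, 0.0]
force: [-0.4, 0.7, -0.6]
grip_width: 0.404
```

Request:
play_rows:
  deltas:
    - [0.4,-0.06,0,0,0,0,-1]
    - [0.25,0,0,0,0,0,-1]
    - [0,0,0,0,0,0,-1]
    - [0,0,0,0,0,0,-1]
    - [0,0,-0.1,0,0,0,-1]
    - [0,0,-0.15,0,0,0,-1]
    - [0,0,-0.1,0,0,0,-1]
    - [0,0,0,0,0,0,-1]

```text
time_s: 23.37
eef_pos: [518.7, -439.2, 117.9]
ee_rot: [-0.001, 0.208, 0.978, 0.001]
force: [-0.2, -0.7, 0.1]
grip_width: 0.401
```

Run:
```python
from h import *
s=sensors.sense();print(s['force'],s['grip_width'],s['eef_pos'])
c=capture('wrist');a=c['pixels'][...,::-1];b=capture('side')['pixels'][200:320,230:430,::-1]
b=cv2.resize(b,(560,336));cv2.imwrite('pics/g6.png',np.vstack([a[160:400],b]))
```

```text
[-0.22177803 -0.70626499  0.06993854] 0.4010275574262968 [ 518.74680343 -439.24134841  117.91359241]
```

View pics/g6.png

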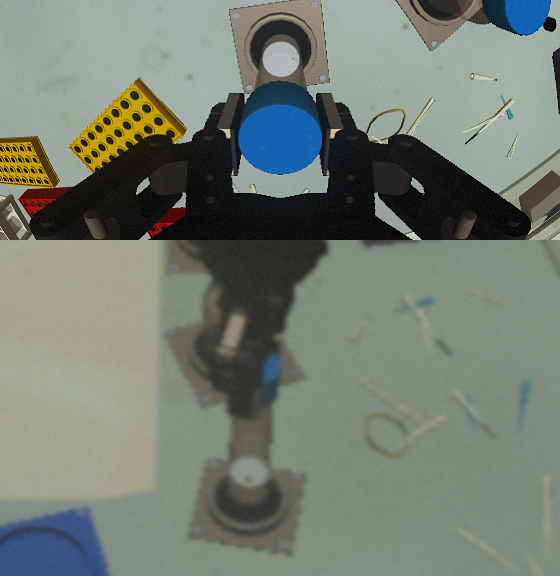

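The tube is over the third ring. I'll lower it slowly.

Request:
play_rows:
  deltas:
    - [0,0,-0.1,0,0,0,-1]
    - [0,0,-0.1,0,0,0,-1]
    - [0,0,-0.1,0,0,0,-1]
    - [0,0,-0.07,0,0,0,-1]
    - [0,0,-0.04,0,0,0,-1]
    - [0,0,-0.02,0,0,0,-1]
    - [0,0,0,0,0,0,-1]
    - [0,0,0,0,0,0,-1]

```text
time_s: 24.13
eef_pos: [519.6, -439.6, 102.3]
ee_rot: [0.0, 0.208, 0.978, -0.0]
force: [0.0, 0.8, 1.0]
grip_width: 0.401
```

Request:
play_rows:
  deltas:
    - [0,0,-0.02,0,0,0,-1]
    - [0,0,-0.02,0,0,0,-1]
    - [0,0,0,0,0,0,-1]
    - [0,0,0,0,0,0,-1]

```text
time_s: 24.47
eef_pos: [520.1, -440.0, 102.2]
ee_rot: [0.001, 0.208, 0.978, -0.001]
force: [0.2, 1.7, 7.4]
grip_width: 0.401
```

Request:
play_rows:
  deltas:
    - [0,0,0.03,0,0,0,-1]
    - [0,0,0,0,0,0,-0.1]
    - [0,0,0,0,0,0,0.2]
    - [0,0,0,0,0,0,0.5]
    - [0,0,0,0,0,0,0.7]
    - [0,0,0.1,0,0,0,0.7]
    - [0,0,0.3,0,0,0,0.7]
    - [0,0,0.6,0,0,0,1]

```text
time_s: 25.13
eef_pos: [518.8, -438.8, 140.3]
ee_rot: [-0.002, 0.208, 0.978, 0.001]
force: [-0.2, -0.6, -0.1]
grip_width: 0.969
```

Request:
play_rows:
  deltas:
    - [0,0,0.7,0,0,0,1]
    - [0,0,0.7,0,0,0,1]
    - [-0.5,0,0.2,0,0,0,1]
    - [-0.9,0,0,0,0,0,1]
    - [-0.9,0,0,0,0,0,1]
    - [-0.9,0,0,0,0,0,1]
    - [0,0,0,0,0,0,1]
    - [0,0,0,0,0,0,1]

```text
time_s: 25.8
eef_pos: [390.5, -440.0, 207.3]
ee_rot: [0.001, 0.209, 0.978, -0.001]
force: [0.1, 0.7, 1.0]
grip_width: 1.002
```

Run:
```python
from h import *
s=sensors.sense();print(s['force'],s['eef_pos'],s['time_s'])
for k,xy in dict(wide=(529.5,-144.5),med=(523,-288),tube=(519.5,-439.5),small=(523,-4)).items(): topfit(k,xy,4,28)
for n in('scene','side'):
    P=cloud(capture(n));p=P[(np.hypot(P[...,0]-496,P[...,1]-162)<45)&(abs(P[...,2]-70)<5)];print('beaker',len(p),p.min(0).round(),p.max(0).round())
a=capture('side')['pixels'][60:360,150:420,::-1]
cv2.imwrite('pics/end.png',cv2.resize(a,None,fx=2,fy=2))
```

```text
[0.094169   0.74192737 1.01482804] [ 390.46229684 -440.02489696  207.31689094] 25.8
scene wide 171 [ 530.  -143.9  122. ] [38. 38.  8.] zmed 122.5
side wide 163 [ 529.2 -144.3  121.8] [37. 41.  8.] zmed 122.2
scene med 130 [ 518.  -285.1  112.7] [29. 39.  7.] zmed 113.2
side med 221 [ 522.9 -289.1  112.9] [40. 43.  8.] zmed 113.7
scene tube 130 [ 521.8 -442.8  131.1] [32. 28.  6.] zmed 131.7
side tube 230 [ 519.5 -440.6  131.9] [35. 37.  8.] zmed 132.0
scene small 43 [524.2  -3.4  79.6] [20. 23.  6.] zmed 80.5
side small 45 [521.6  -5.   79.9] [18. 22.  7.] zmed 80.5
beaker 88 [469. 132.  65.] [525. 187.  73.]
beaker 34 [496. 127.  65.] [521. 179.  73.]
```

View pics/end.png

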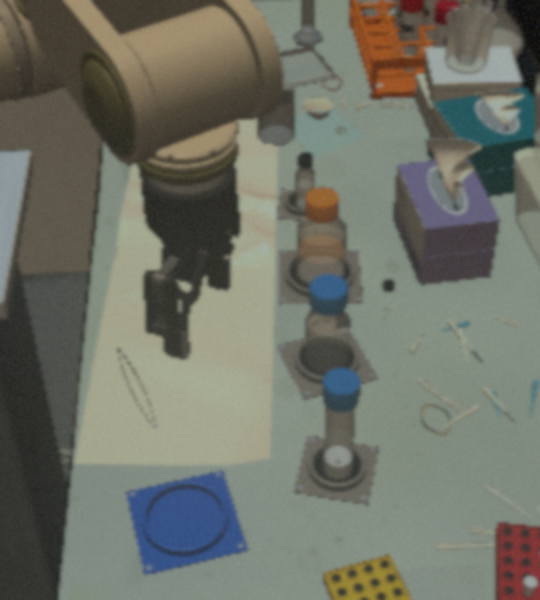

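All four containers stand upright in their own rings: small (305,195), wide (322,240), medium (327,320) and tube (340,430). The beaker is unmoved at (277,115), and the arm is clear. I'll hand in.

```bash
python3 -c "
from rig import order;print(order.finish_job())"
```

```text
the job is handed in; nothing more can be done
None
```

All four containers are in their rings and released, and the job was handed in at about 26 s of robot time. I lifted each one by its cap and lowered it slowly until the wrist force showed it touching the floor. I then opened the fingers and backed the arm clear.

My last camera checks:

| Container | Cap height above its own height (floor is at 4 mm) | Offset from ring centre |
|---|---|---|
| Wide bottle | about 4.4 mm | about 1 mm |
| Medium bottle | 4.2–4.7 mm | about 1 mm (side camera) |
| Long tube | 3.7–4.0 mm | about 1 mm (side camera) |
| Small bottle | 4.5 mm | about 1–2 mm |

- **Partly hidden views:** the arm hid parts of the medium and tube caps from the scene camera. Its centres for those two were 3 to 6 mm off the side camera's, so I relied on the side camera, which saw the whole caps.
- **Upright:** the final side view shows all four standing straight. I judged this by eye and did not measure the tilt.
- **Beaker:** the scene camera gives it the same position as at the start, within 2 mm. In the last side view the arm hid part of it.

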